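# Eject a race battery from the check dock and stand it in the yellow crate

## Task

At the model-car race desk, the battery pack with the orange label has been checked: press the red ejector slide of the leaning dock all the way in so that the pack is pushed up out of its slot, draw the pack out, and stand it upright, brass sockets up, on the floor of the empty bay of the yellow crate. Set it down rather than drop it, let the ejector spring back, and leave the other packs, the bottle, the mug and the cups where they stand.

Things in the scene. Friction and masses are not known exactly. Their poses are not given: they have to be found in the camera images.
- dock: battery check dock fixed to the table: grey base 170 x 200 x 12 mm carrying the leaning blue slot and, at its +y side, the red ejector. Origin under the base, 15 mm behind (-x) and 20 mm to -y of the base's centre. Two guard cheeks of the slot, at y = +-25 to +-31 mm of dock_slot, 44 mm wide in x, rise 34 mm beyond the mouth, so the pack can be pinched only across x
- dock_slot: the dock's slot. Origin: centre of its mouth, 130 mm above the table. z: the way out, leaning 30 degrees from vertical; x: across the slot (the pack's 25 mm thickness); y: along its 47 mm width. The pack starts flush with the mouth, 96 mm deep. The 8 mm walls across x end at the mouth. A sprung clip inside holds the pack by friction wherever it is (about 7 N to pull)
- ejector (a joint): travel of the red ejector slide, 0 = out, 0.034 m = fully pressed, along -z of dock_slot; a spring returns it (about 13 N to press with the pack in). A pusher inside lifts the pack out of the slot by the same distance; the clip keeps it there when the ejector is let go
- ejector_pad (a point): centre of the top face of the red ejector slide's square cap, 30 x 30 mm, 8 mm thick; the face is square to dock_slot's z and moves with the slide. At rest it is at (0, 62, 42) mm in dock_slot's frame; fully pressed it is 8 mm above the mouth's level. Grey housing 36 x 44 mm below it up to the mouth's level.
- pack: the pack to take out, black with an orange label: a hard-case model-car battery pack, 25 x 47 x 96 mm (its x, y, z), about 180 g; origin at the centre of its 25 x 47 foot, z towards the end with two brass sockets
- crate: yellow plastic crate fixed to the table, 46 x 131 mm (x, y), 55 mm high, on a 70 x 155 mm foot; two bays side by side in y, each 36 x 58 mm inside, floor 5 mm above the table, walls 5 mm. Origin: centre of its underside.
- free_bay (a point): centre of the floor of the yellow crate's empty bay (at y = -31.5 mm of the crate); axes as the crate's
- crate_pack: black pack with a white label standing in the yellow crate's other bay; leave it. a hard-case model-car battery pack, 25 x 47 x 96 mm (its x, y, z), about 180 g; origin at the centre of its 25 x 47 foot, z towards the end with two brass sockets
- other_crate: blue crate of the same shape and size, fixed; not to be used
- other_pack: black pack with a white label standing in the blue crate; leave it. a hard-case model-car battery pack, 25 x 47 x 96 mm (its x, y, z), about 180 g; origin at the centre of its 25 x 47 foot, z towards the end with two brass sockets
- bottle: amber bottle with red cap, 64 mm across, 210 mm high; origin under its centre
- mug: white mug, 82 mm across, 95 mm high; origin under its centre
- cup_a: white cup with yellow panels, 68 mm across the rim, 75 mm high; origin under its centre
- cup_b: another such cup
Things that resemble listed ones, but are neither listed nor needed, are in the scene too. Leave any turquoise look-alike of the pack alone.

How it is judged:
On the way, in this order (a step that is already met when the one before it is completed fails the run):
1. the ejector slide is pressed at least 28 mm and the pack stands at least 25 mm further out of the slot (value of joint ejector above 0.028 m and z of pack in the frame of dock_slot above -0.071 m), for 0.1 s.
2. the pack is drawn clear of the slot (its foot level with the mouth or beyond) ((z of pack in the frame of dock_slot above 0 m or distance between pack and dock_slot above 0.15 m)), for 0.1 s.
At the end, for the whole second after the job is handed in: The orange-labelled pack stands in the free bay of the yellow crate: its foot within 12 mm (crate x) and 14 mm (crate y) of the bay's centre and less than 6 mm above the bay's floor, sockets up within 10 degrees, at rest; the ejector is back out (under 4 mm) (x of pack in the frame of free_bay between -0.012 and 0.012 m and y of pack in the frame of free_bay between -0.014 and 0.014 m and z of pack in the frame of free_bay below 0.006 m and angle between pack's own z axis and vertical below 0.17 rad and linear speed of pack below 0.02 m/s and value of joint ejector below 0.004 m); the robot touches nothing.
It fails at once if the pack is dropped (falls faster than 0.7 m/s out of the fingers' hold) (linear speed of pack above 0.7 m/s and contact force between the fingers and pack below 0.05 N).
It fails at once if another pack, the bottle, the mug or a cup is moved more than 30 mm or tipped more than 20 degrees (distance of any of crate_pack, other_pack, bottle, mug, cup_a, cup_b from where it was at the start of the episode above 0.03 m or angle between any of crate_pack, other_pack, bottle, mug, cup_a, cup_b's own z axis and vertical above 0.35 rad).
It also fails if it takes over 56 s, if anything falls off the work surface, if the arm or the gripper's body presses on something with over 40 N, if the wrist force passes 120 N, or if a joint passes its speed limit or range.

## Robot

A 6-joint arm with a two-finger parallel gripper is mounted at the origin on the work surface. World frame = base frame: x ahead of the robot, y to its left, z up, the work surface at z = 0. Lengths are in m, angles in rad, forces in N, time in s.
With the tool pointing down it reaches from about 0.325 to 0.775 m from the base axis. Payload 5.5 kg.
Tool frame: the origin (TCP) lies at the very end of the fingers, on their centre line; the grasp point (between the pads) lies 19 mm behind it; z points along the fingers, x is the direction in which the jaws open and shut, and the axes are right-handed (so a half turn about z gives the same grasp; the last joint's range is limited). The gripper opens to 88 mm and grips with 3 to 60 N. Pads are 20 mm wide; open, the fingers measure 115 mm over their backs; the gripper's body (75 mm by 178 mm) begins 61 mm behind the grasp point.
Start: joints at [1.142, 0.091, 1.231, -0, 1.82, -0.057], TCP at [0.218, 0.559, 0.223] pointing down, gripper open.
Joint ranges: [-2.87, 2.87], [-0.86, 2.18], [0.17, 2.46], [-1.51, 4.65], [0.06, 2.69], [-2.65, 2.65]. Speed limits (rad/s): [2.57, 2.57, 3.01, 3.14, 3.14, 3.14].

## Interface

Orientations are given as a unit quaternion [w, x, y, z].
In Python, from workcell import state, grab_frame, camera_params, hand_in gives the robot as it stands.
- The arm moves only by the tool arm_command, never from a script. Its argument "series" is a list of rows, each an object with "offset": the shift along the world's x, y, z each as a share of 0.03 m, from -1 to 1, a list of three; "turn": the turn, a rotation vector about the world's x, y, z each as a share of 0.12 rad, from -1 to 1, a list of three. In form: [{"offset": [x, y, z], "turn": [wx, wy, wz]}, ...]. A call has 1 to 12 rows; each row shifts and turns the commanded pose from where the row before left it; what a row does not reach is not made up. A row lasts 1/10 s, in which the tool goes at most 50 mm and 8.59 degrees, less where a joint would pass 70% of its speed; a pose out of reach is approached as far as the arm can. A call with a number of a shift or a turn outside -1 to 1 is refused whole. A call with a gripper value outside its range is refused whole. "hand" is the gripper's target within -1 to 1 (shut at 1, half-way at 0, fully open at -1), set as the call begins (left out, the last holds). The fingers move at their own pace and stop on an object; "force" is the grip in N (left out, the last holds). Time passes only in rows, so rows that do not move let the fingers close. It gives the time, the measured TCP pose, the force and the opening at its end, in the units of the state.
- state(): the state, without advancing time (a new reading comes with each control period).
- grab_frame(name): name is "side" or "top" or "wrist"; returns (picture, depth): 384x512x3 uint8, blue, green, red; 384x512 float32, m along the optical axis (not along the pixel's ray), 0 where there is no reading.
- camera_params(name): a dict with "fx", "fy", "cx", "cy" (pixels), "k1" (the pictures are not rectified: a ray, as slopes to the right and down, at radius r is drawn at 1 + k1 r^2 times it, then the intrinsics apply), "extrinsics" (4x4, takes a point from world to camera coordinates). Camera axes: x right, y up, looking along -z (the intrinsics and any distortion apply to the point x, -y, -z); pixel columns grow to the right and rows downward; lengths in m; the calibration is good to about 2 mm. A picture is of the moment at which its call begins: read the wrist's pose just before it. camera_params takes no time and is no camera call; for the wrist camera it gives the pose at the moment of the call.
- hand_in(): hands the job in, once; it reports no verdict.
The state is a dict: "clock": time; "q": joint angles; "qd": joint speeds; "joint_efforts": joint torques, N m; "ee_pos": TCP position; "eef_rot": TCP orientation; "contact_force": force on the tool from outside, world axes, zero at the start; "torque": the same for the moment, N m; "grip_width": finger opening in m.
Only numpy, scipy, OpenCV 4.12 (cv2) and the standard library are available. Lean on these libraries where they do the work, as an engineer would, in place of code of your own. Each camera call takes 0.05 s, during which the arm holds its last target. There are 200 camera calls.

## Working session

There is one attempt and no reset: what is moved stays moved. The work goes in short steps, Python scripts to look and compute and a tool call to move; the robot and the scene stay as the last step left them, time stands still between calls to the robot, and variables do not carry over. Pictures are saved under pics/ and viewed, about 8 in all and at most 12, crops included, and the job is handed in when it is done.

Besides the shell and the picture viewer there is one more tool, called after "Call:" in YAML: its name, and indented under it one key for each argument. arm_command: Moves the arm, as the interface text tells. Shift numbers are shares of 0.03 m and turn numbers shares of 0.12 rad, none past 1 either way. Its arguments: {"type":"object","properties":{"series":{"type":"array"},"hand":{"type":"number"},"force":{"type":"number"}},"required":["series"]}

```bash
mkdir -p pics; ls
cat > h.py <<'E'
import numpy as np, cv2
from workcell import state, grab_frame, camera_params, hand_in
def snap(n,f):
    p=camera_params(n); im,d=grab_frame(n); cv2.imwrite(f'pics/{f}.png',im); np.savez(f'pics/{f}.npz',d=d,im=im,E=p['extrinsics'],k=[p[a] for a in('fx','fy','cx','cy','k1')])
    return im,d
def load(f): return np.load(f'pics/{f}.npz')
def world(z,u,v,depth=None):
    fx,fy,cx,cy,k1=z['k'];u=np.asarray(u,float);v=np.asarray(v,float)
    if depth is None: depth=z['d'][v.astype(int),u.astype(int)]
    K=np.array([[fx,0,cx],[0,fy,cy],[0,0,1]])
    a,b=(u-cx)/fx,(v-cy)/fy; x,y=a.copy(),b.copy()
    for _ in range(15):
        s=1+k1*(x*x+y*y); x,y=a/s,b/s
    P=np.stack([x*depth,-y*depth,-depth*np.ones_like(x),np.ones_like(x)],-1)
    return (P@np.linalg.inv(z['E']).T)[...,:3]
def cloud(z):
    v,u=np.mgrid[:384,:512]; return world(z,u,v)
E
python3 - <<'E'
from h import *
a,_=snap('top','top0'); b,_=snap('side','side0')
print(camera_params('top'),camera_params('side'),state())
cv2.imwrite('pics/a.png',cv2.resize(a,(800,600),interpolation=cv2.INTER_CUBIC))
cv2.imwrite('pics/b.png',cv2.resize(b,(800,600),interpolation=cv2.INTER_CUBIC))
E
```

```text
pics
{'fx': 349.7608227645777, 'fy': 349.7608227645777, 'cx': 255.96852795314226, 'cy': 190.4264162516519, 'k1': 0.022905903936458437, 'extrinsics': array([[ 0.02519985, -0.99965409, -0.00752737, -0.06980967],
       [ 0.99669352,  0.02454197,  0.07745786, -0.53502737],
       [-0.07724633, -0.00945441,  0.99696721, -1.2308133 ],
       [ 0.        ,  0.        ,  0.        ,  1.        ]])} {'fx': 492.9079723314808, 'fy': 492.9079723314808, 'cx': 261.1741717428004, 'cy': 189.76372999767065, 'k1': -0.021278447334956527, 'extrinsics': array([[ 0.83560109, -0.54905536, -0.01757928, -0.46782372],
       [ 0.32024033,  0.46087018,  0.82767434, -0.25556208],
       [-0.44633727, -0.69723517,  0.56093329, -1.20611099],
       [ 0.        ,  0.        ,  0.        ,  1.        ]])} {'clock': 0.1, 'q': array([ 1.14229550e+00,  9.17938673e-02,  1.23174696e+00,  3.68115003e-06,
        1.81976334e+00, -5.66942101e-02]), 'qd': array([-0.00016243, -0.00145754, -0.00363488,  0.0007648 ,  0.00026784,
        0.00135734]), 'joint_efforts': array([ 2.36482389e-03, -4.47857630e+01, -4.07569027e+01,  7.01788603e-02,
        2.84455076e-02, -9.86428313e-05]), 'ee_pos': array([0.21787336, 0.55877819, 0.22162422]), 'eef_rot': array([ 4.40502002e-04,  8.25620179e-01,  5.64225653e-01, -7.33677342e-04]), 'contact_force': array([ 0.76251598, -0.49782563, -0.54177943]), 'torque': array([ 0.0225885 , -0.05492346,  0.01954748]), 'grip_width': 0.08785372158313104}
```

View pics/a.png

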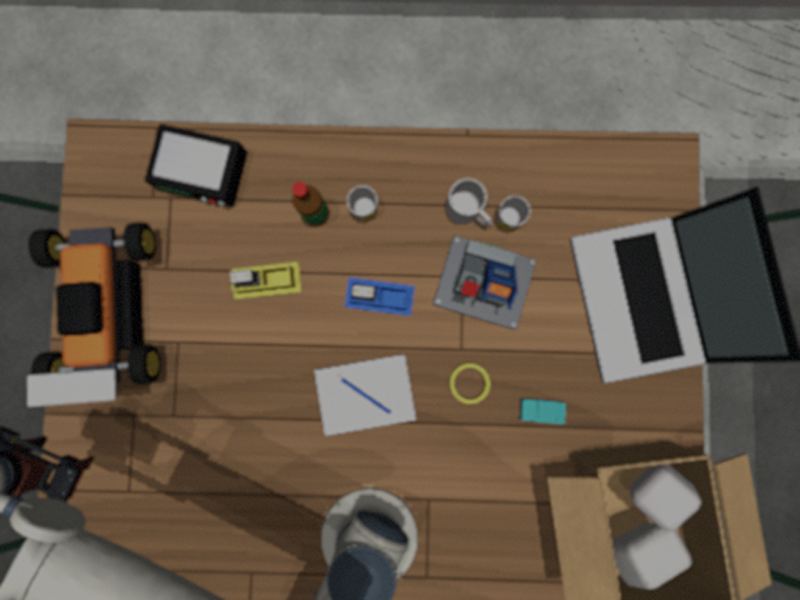

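View pics/b.png

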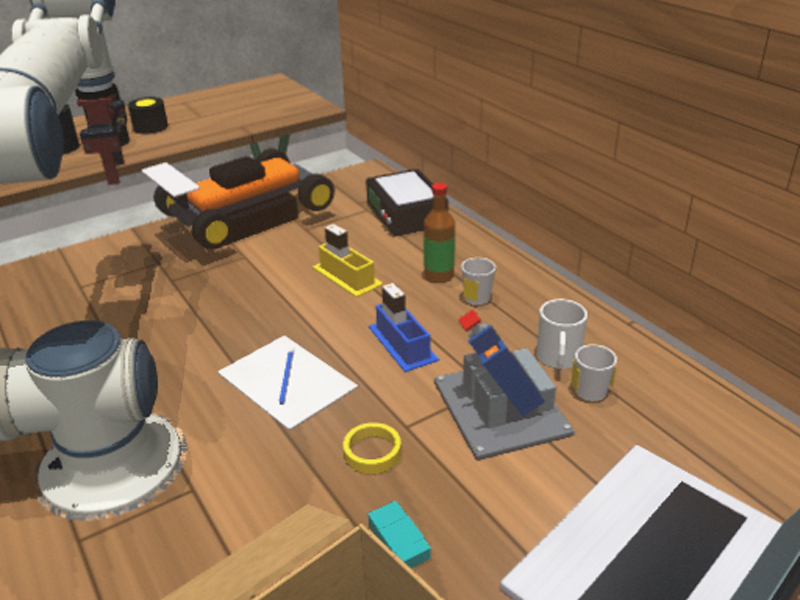

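Top view (800x600 scale): dock at (485,282), with the red cap at (468,288) and the orange label at (498,290). Yellow crate at (265,280), its empty bay on the right side at about (280,278). The look-alikes are the white-label packs at (243,278) and (363,292), the turquoise block at (543,411) and the blue crate. My choice is the orange-labelled pack in the dock. Next a close crop plus the rough geometry.

Run:
```python
from h import *
t=load('top0'); s=load('side0')
a=cv2.resize(t['im'][145:215,270:350],(480,420),interpolation=cv2.INTER_CUBIC)
b=cv2.resize(s['im'][190:295,270:375],(420,420)[::1],interpolation=cv2.INTER_CUBIC)
cv2.imwrite('pics/c.png',np.hstack([a[:,:380],b]))
for n,z in(('top',t),('side',s)):
    P=cloud(z); im=z['im'].astype(int);B,G,R=im[...,0],im[...,1],im[...,2]
    ok=(P[...,0]>.45)&(P[...,2]>.02)&(P[...,2]<.3)
    for c,m in(('red',(R>100)&(G<60)&(B<60)),('orange',(R>150)&(G>60)&(G<140)&(B<60)),('yellow',(R>120)&(G>110)&(B<70)),('blue',(B>80)&(R<50)&(G<90))):
        mm=m&ok&(P[...,1]>-.3)&(P[...,1]<.4); k,l,st,ce=cv2.connectedComponentsWithStats(mm.astype(np.uint8))
        for i in range(1,k):
            if st[i,4]>6: q=P[l==i]; print(n,c,st[i,4],ce[i].round(),np.median(q,0).round(3),q.min(0).round(3),q.max(0).round(3))
```

```text
top red 66 [192. 121.] [0.732 0.146 0.208] [0.719 0.135 0.143] [0.757 0.157 0.212]
top red 85 [300. 184.] [ 0.549 -0.197  0.166] [ 0.534 -0.221  0.121] [ 0.564 -0.181  0.176]
top orange 50 [319. 185.] [ 0.551 -0.263  0.13 ] [ 0.542 -0.282  0.123] [ 0.56  -0.246  0.137]
top yellow 19 [184. 176.] [0.583 0.195 0.054] [0.557 0.191 0.038] [0.602 0.202 0.058]
top yellow 59 [162. 182.] [0.55  0.264 0.052] [0.541 0.241 0.02 ] [0.591 0.317 0.059]
top blue 24 [321. 172.] [ 0.602 -0.277  0.08 ] [ 0.594 -0.295  0.071] [ 0.608 -0.257  0.1  ]
top blue 48 [320. 179.] [ 0.569 -0.264  0.139] [ 0.56  -0.29   0.109] [ 0.593 -0.242  0.15 ]
top blue 65 [249. 186.] [ 0.554 -0.028  0.052] [ 0.525 -0.071  0.021] [0.563 0.    0.06 ]
top blue 27 [314. 190.] [ 0.535 -0.242  0.121] [ 0.526 -0.281  0.075] [ 0.544 -0.226  0.16 ]
top blue 73 [238. 194.] [0.521 0.009 0.053] [ 0.511 -0.068  0.021] [0.533 0.059 0.071]
side red 61 [281. 121.] [0.729 0.139 0.205] [0.718 0.128 0.068] [0.883 0.39  0.213]
side red 90 [300. 205.] [ 0.546 -0.202  0.165] [ 0.534 -0.216  0.153] [ 0.561 -0.181  0.173]
side orange 9 [282. 117.] [0.743 0.156 0.208] [0.733 0.137 0.206] [0.748 0.162 0.209]
side orange 9 [316. 222.] [ 0.561 -0.247  0.132] [ 0.559 -0.254  0.129] [ 0.565 -0.243  0.138]
side orange 7 [311. 226.] [ 0.549 -0.246  0.126] [ 0.547 -0.247  0.122] [ 0.554 -0.24   0.13 ]
side yellow 434 [223. 169.] [0.56  0.232 0.039] [0.54  0.183 0.02 ] [0.605 0.323 0.057]
side yellow 91 [301. 184.] [0.72 0.02 0.04] [0.712 0.003 0.02 ] [0.729 0.036 0.062]
side yellow 19 [314. 224.] [ 0.558 -0.246  0.129] [ 0.546 -0.255  0.123] [ 0.565 -0.241  0.136]
```

View pics/c.png

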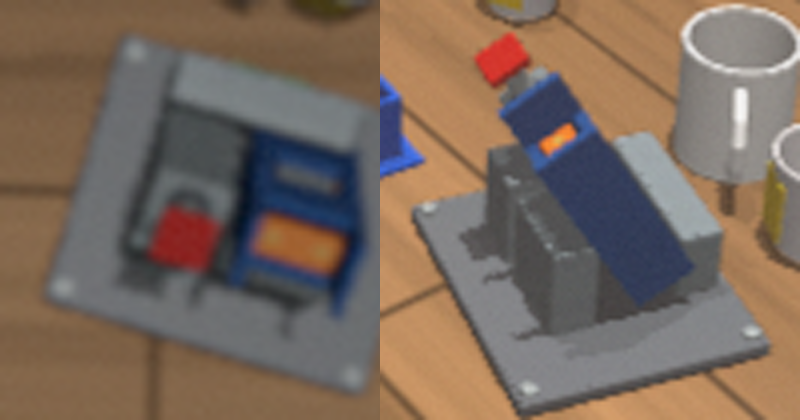

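The crop confirms the orange-labelled pack sits in the leaning slot, with the red cap beside it on the +y side. The slot leans towards the robot (about -x), with yaw around -17°. I'm going over the yellow crate for a close look on the way.

Call:
arm_command:
  series:
    - {"offset": [0.4, -0.9, 0.6], "turn": [0, 0, -0.78]}
    - {"offset": [0.4, -0.9, 0.6], "turn": [0, 0, -0.78]}
    - {"offset": [0.8, -0.9, 0.4], "turn": [0, 0, -0.78]}
    - {"offset": [0.8, -0.9, 0.4], "turn": [0, 0, -0.78]}
    - {"offset": [0.8, -0.9, 0.4], "turn": [0, 0, -0.78]}
    - {"offset": [0.8, -0.9, 0.4], "turn": [0, 0, -0.78]}
    - {"offset": [0.8, -0.9, 0.4], "turn": [0, 0, -0.78]}
    - {"offset": [0.8, -0.9, 0.4], "turn": [0, 0, -0.78]}
    - {"offset": [0.8, -0.9, 0.4], "turn": [0, 0, -0.78]}
    - {"offset": [0.8, -0.9, 0.4], "turn": [0, 0, -0.78]}
    - {"offset": [0.8, -0.9, 0.4], "turn": [0, 0, -0.78]}
    - {"offset": [0.8, -0.9, 0.4], "turn": [0, 0, -0.78]}
  hand: -1

```text
clock: 1.3
ee_pos: [0.4827, 0.2337, 0.3787]
eef_rot: [0.0, 0.999, 0.036, -0.0]
contact_force: [-0.4, 0.8, 0.4]
grip_width: 0.0878
```

Run:
```python
from h import *
im,d=snap('wrist','w1'); print(state()['ee_pos'],state()['eef_rot'])
z=load('w1');print(np.linalg.inv(z['E']).round(3))
cv2.imwrite('pics/w1b.png',cv2.resize(im,(800,600)))
```

```text
[0.48569037 0.23011625 0.3797974 ] [0.00104864 0.99951571 0.03107921 0.001154  ]
[[ 0.997 -0.069 -0.019  0.478]
 [ 0.071  0.959  0.276  0.308]
 [-0.001 -0.276  0.961  0.54 ]
 [ 0.     0.     0.     1.   ]]
```

View pics/w1b.png

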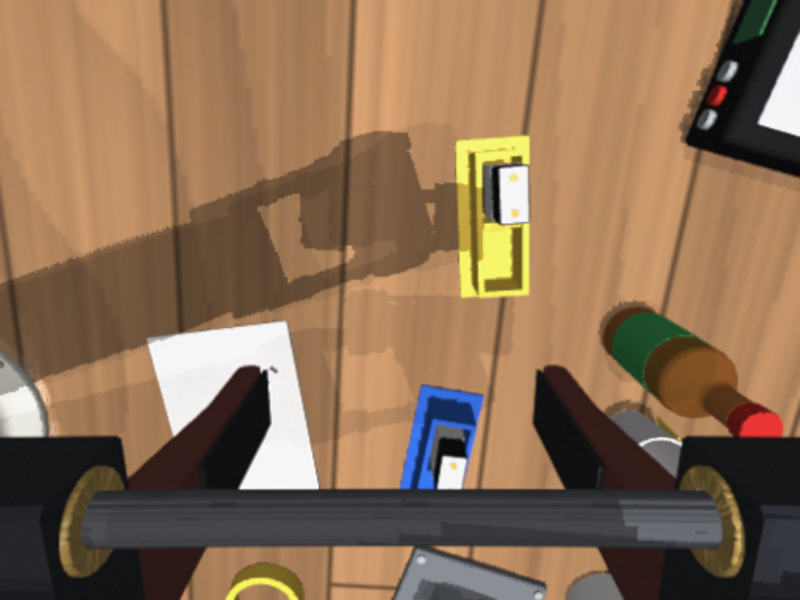

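The wrist view shows the yellow crate at (492,216), white pack at its upper end (508,194), empty bay at (500,258). Measure it, and move on to the dock.

Run:
```python
from h import *
z=load('w1');P=cloud(z);im=z['im'].astype(int);B,G,R=im[...,0],im[...,1],im[...,2]
m=(R>1.05*G)*0+((G-B>70)&(R-B>80)&(abs(R-G)<45)); m[:80]=0; m[200:]=0; m[:,:280]=0;m[:,345:]=0
q=P[m.astype(bool)]
print(len(q),np.histogram(q[:,2],np.arange(-.01,.07,.005)))
for lo,hi in((.050,.06),(-.005,.012)):
    r=q[(q[:,2]>lo)&(q[:,2]<hi)]
    c,s,a=cv2.minAreaRect((r[:,:2]*1000).astype(np.float32)); print(len(r),np.median(r[:,2]),c,s,a)
# foot corners seen
for u,v in((456,141),(529,136),(529,295),(461,298)):
    print(world(z,u*.64,v*.64,None), )
```

```text
2919 (array([   0,   99, 1694,  189,   42,    3,    5,    3,    2,    3,   11,
         69,  663,   97,    0]), array([-0.01 , -0.005,  0.   ,  0.005,  0.01 ,  0.015,  0.02 ,  0.025,
        0.03 ,  0.035,  0.04 ,  0.045,  0.05 ,  0.055,  0.06 ,  0.065]))
760 0.053986959531883705 (572.4361572265625, 256.51788330078125) (47.04965591430664, 130.5115203857422) 7.364808559417725
2000 0.003361907210759185 (573.3589477539062, 255.30245971679688) (72.3355484008789, 159.71588134765625) 8.180567741394043
[0.52874104 0.32813895 0.00365207]
[0.59763391 0.33734149 0.00385037]
[ 0.62077869  0.18117764 -0.00074095]
[ 0.5502601   0.17276648 -0.00122039]
```

Call:
arm_command:
  series:
    - {"offset": [0.0, -1, 0], "turn": [0, 0, -0.3]}
    - {"offset": [0.0, -1, 0], "turn": [0, 0, -0.3]}
    - {"offset": [0.0, -1, 0], "turn": [0, 0, -0.3]}
    - {"offset": [0.0, -1, 0], "turn": [0, 0, -0.3]}
    - {"offset": [0.0, -1, 0], "turn": [0, 0, -0.3]}
    - {"offset": [0.0, -1, 0], "turn": [0, 0, -0.3]}
    - {"offset": [0.0, -1, 0], "turn": [0, 0, -0.3]}
    - {"offset": [0.0, -1, 0], "turn": [0, 0, -0.3]}
    - {"offset": [0.0, -1, 0], "turn": [0, 0, -0.3]}
    - {"offset": [0.0, -1, 0], "turn": [0, 0, -0.3]}
    - {"offset": [0.0, -1, 0], "turn": [0, 0, -0.3]}
    - {"offset": [0.0, -1, 0], "turn": [0, 0, 0]}

```text
clock: 2.55
ee_pos: [0.4818, -0.126, 0.3782]
eef_rot: [-0.0, 0.987, -0.16, -0.0]
contact_force: [-0.3, 0.3, 0.2]
grip_width: 0.088
```

Call:
arm_command:
  series:
    - {"offset": [0.0, -1, 0], "turn": [0, 0, 0]}
    - {"offset": [0.0, -0.5, 0], "turn": [0, 0, 0]}
    - {"offset": [0, 0, 0], "turn": [0, 0, 0]}

```text
clock: 2.85
ee_pos: [0.4819, -0.1712, 0.3777]
eef_rot: [-0.0, 0.987, -0.161, -0.001]
contact_force: [-0.3, 1.0, -0.2]
grip_width: 0.0879
```

Run:
```python
from h import *
im,d=snap('wrist','w2'); print(state()['ee_pos'],state()['eef_rot'])
cv2.imwrite('pics/w2b.png',cv2.resize(im,(800,600)))
```

```text
[ 0.48197892 -0.17002097  0.37814824] [-3.47249029e-04  9.87127937e-01 -1.59931455e-01 -4.95227928e-04]
```

View pics/w2b.png

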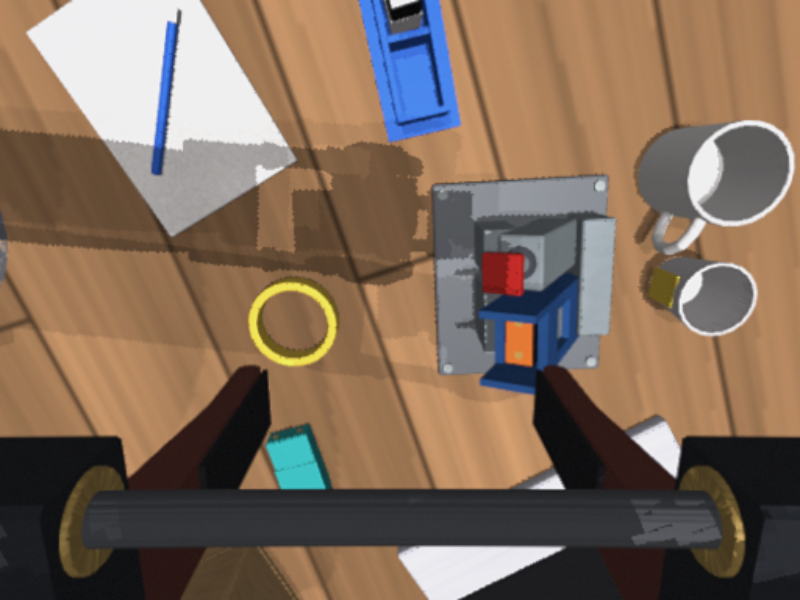

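The dock from close by: red cap at (503,273), orange end face of the pack at (519,343), base corners (433,185), (607,178), (598,370), (440,373). Now the fit.

Run:
```python
from h import *
z=load('w2');P=cloud(z);im=z['im'].astype(int);B,G,R=im[...,0],im[...,1],im[...,2]
def plane(q,thr=.003):
    for _ in range(4):
        c=np.median(q,0) if _==0 else q.mean(0); n=np.linalg.svd(q-q.mean(0))[2][2]; n*=np.sign(n[2]); q=q[abs((q-q.mean(0))@n)<thr]
    return n,q
box=np.zeros(R.shape,bool); box[110:250,275:395]=1
red=box&(R-G>70)&(R-B>70)&(G<70)&(P[...,2]>.1)
ora=box&(R>150)&(G>60)&(R-B>100)&~red&(G-B>30)&(P[...,2]>.1)
for nm,m in(('red',red),('ora',ora)):
    n,q=plane(P[m]); print(nm,m.sum(),len(q),n.round(3),np.degrees(np.arccos(n[2])).round(1),np.degrees(np.arctan2(-n[1],-n[0])).round(1),q.mean(0).round(4),((q.min(0)+q.max(0))/2).round(4))
    e=q-q.mean(0)
    yaw=np.radians(-17); xs=np.array([np.cos(yaw)*.866,np.sin(yaw)*.866,.5]); ys=np.array([-np.sin(yaw),np.cos(yaw),0])
    # minAreaRect in face plane
    xs=xs-n*(n@xs); xs/=np.linalg.norm(xs); ys=np.cross(n,xs)
    c,s,a=cv2.minAreaRect((np.c_[e@xs,e@ys]*1000).astype(np.float32)); 
    print('  centre',(q.mean(0)+xs*c[0]/1000+ys*c[1]/1000).round(4),s,a)
gm=box&(P[...,2]>.006)&(P[...,2]<.018)
r=P[gm]; r=r[(r[:,1]<-.1)]
c,s,a=cv2.minAreaRect((r[:,:2]*1000).astype(np.float32)); print('base',len(r),c,s,a)
for u,v in((440,190),(600,184),(592,364),(446,368)): print(world(z,u*.64,v*.64).round(4))
bl=box&(B>R+40)&(B>G+25)&(P[...,2]>.1); q=P[bl]; print('blue',len(q),q.min(0),q.max(0))
```

```text
red 672 647 [-0.469  0.13   0.873] 29.2 -15.5 [ 0.5495 -0.1971  0.166 ] [ 0.5494 -0.1977  0.1655]
  centre [ 0.5488 -0.1977  0.1658] (28.598548889160156, 30.031089782714844) 1.2055927515029907
ora 449 448 [-0.486  0.129  0.864] 30.2 -14.9 [ 0.551  -0.2672  0.1298] [ 0.5508 -0.2671  0.1294]
  centre [ 0.5506 -0.2672  0.1296] (22.059911727905273, 36.460514068603516) 3.129803419113159
base 5993 (580.9671020507812, -249.784423828125) (199.2657012939453, 170.1122589111328) 74.53758239746094
[ 0.5323 -0.1395  0.0107]
[ 0.6781 -0.1827  0.015 ]
[ 0.6306 -0.3614  0.0129]
[ 0.4834 -0.3172  0.0132]
blue 1731 [ 0.50661844 -0.30238562  0.10040566] [ 0.60222076 -0.10066137  0.53884211]
```

Mouth is at about (0.552,-0.264,0.130), yaw -15.5°, and the pad at (0.549,-0.198,0.166). Next: close the hand, tilt, and go 50 mm above the pad along the slot axis.

Call:
arm_command:
  series:
    - {"offset": [0.2, -0.1, -0.5], "turn": [0, 0, 0.42]}
    - {"offset": [0.2, -0.1, -0.85], "turn": [-0.194, -0.7, 0]}
    - {"offset": [0.2, -0.1, -0.85], "turn": [-0.194, -0.7, 0]}
    - {"offset": [0.2, -0.1, -0.85], "turn": [-0.194, -0.7, 0]}
    - {"offset": [0.2, -0.1, -0.85], "turn": [-0.194, -0.7, 0]}
    - {"offset": [0.2, -0.1, -0.85], "turn": [-0.194, -0.7, 0]}
    - {"offset": [0.2, -0.1, -0.85], "turn": [-0.194, -0.7, 0]}
    - {"offset": [0, 0, 0], "turn": [0, 0, 0]}
    - {"offset": [0, 0, 0], "turn": [0, 0, 0]}
    - {"offset": [0, 0, 0], "turn": [0, 0, 0]}
  hand: 1
  force: 10

```text
clock: 3.9
ee_pos: [0.5255, -0.1909, 0.2156]
eef_rot: [0.035, 0.957, -0.129, 0.258]
contact_force: [-0.3, 0.9, 0.3]
grip_width: 0.0111
```

```bash
cat > chk.py <<'E'
from h import *
from scipy.spatial.transform import Rotation as Ro
s=state();R=Ro.from_quat(s['eef_rot'],scalar_first=True).as_matrix();p=s['ee_pos']
y=np.radians(-15.5);xd=np.array([np.cos(y),np.sin(y),0]);yd=np.array([-np.sin(y),np.cos(y),0]);zs=-.5*xd+np.array([0,0,.866]);xs=.866*xd+np.array([0,0,.5])
S=np.c_[xs,yd,zs]; M=np.array([.552,-.264,.130])
print('t',s['clock'],'tcp',p.round(4),'in slot mm',(S.T@(p-M)*1000).round(1),'F slot',(S.T@s['contact_force']).round(1),'w',s['grip_width'])
T=S@np.diag([1,-1,-1]); print('turn to slot (shares)',(Ro.from_matrix(T@R.T).as_rotvec()/.12).round(2))
E
python3 chk.py
```

```text
t 3.9 tcp [ 0.5255 -0.1909  0.2156] in slot mm [ 3.8 63.4 96.6] F slot [-0.3  0.8  0.5] w 0.011141309510497755
turn to slot (shares) [ 0.02  0.03 -0.01]
```

Call:
arm_command:
  series:
    - {"offset": [0.18, -0.05, -0.37], "turn": [0, 0, 0]}
    - {"offset": [0.18, -0.05, -0.37], "turn": [0, 0, 0]}
    - {"offset": [0.18, -0.05, -0.37], "turn": [0, 0, 0]}
    - {"offset": [0.18, -0.05, -0.37], "turn": [0, 0, 0]}
    - {"offset": [0.077, -0.021, -0.137], "turn": [0, 0, 0]}
    - {"offset": [0.077, -0.021, -0.137], "turn": [0, 0, 0]}
    - {"offset": [0.077, -0.021, -0.137], "turn": [0, 0, 0]}
    - {"offset": [0.077, -0.021, -0.137], "turn": [0, 0, 0]}
    - {"offset": [0.077, -0.021, -0.137], "turn": [0, 0, 0]}
    - {"offset": [0.077, -0.021, -0.137], "turn": [0, 0, 0]}
    - {"offset": [0, 0, 0], "turn": [0, 0, 0]}

```text
clock: 5.0
ee_pos: [0.5592, -0.2007, 0.141]
eef_rot: [0.035, 0.957, -0.13, 0.255]
contact_force: [-3.8, 0.4, 1.9]
grip_width: 0.0004
```

```bash
python3 chk.py
```

```text
t 5.0 tcp [ 0.5592 -0.2007  0.141 ] in slot mm [-3.1 62.9 14.5] F slot [-2.3 -0.7  3.5] w 0.0003644343900711477
turn to slot (shares) [-0.   -0.02 -0.01]
```

Force is only 3.5 N, so I'll look before pressing further.

Run:
```python
from h import *
b,_=snap('side','s1');
cv2.imwrite('pics/s1c.png',cv2.resize(b[170:295,255:400],(696,600),interpolation=cv2.INTER_CUBIC))
z=load('s1')
P=cloud(z);im=z['im'].astype(int);B,G,R=im[...,0],im[...,1],im[...,2]
y=np.radians(-15.5);xd=np.array([np.cos(y),np.sin(y),0]);yd=np.array([-np.sin(y),np.cos(y),0]);zs=-.5*xd+np.array([0,0,.866]);xs=.866*xd+np.array([0,0,.5])
S=np.c_[xs,yd,zs]; M=np.array([.552,-.264,.130]);Q=(P-M)@S*1000
for m in((R>100)&(G<60)&(B<60),(R>150)&(G>60)&(B<90)&(R-B>80)):
    m=m&(abs(Q)<120).all(-1); q=Q[m]; print(m.sum(),np.percentile(q,[5,50,95],0).round(0))
```

```text
12 [[-2. 58. 11.]
 [ 9. 67. 14.]
 [12. 74. 16.]]
135 [[-107.  -82.  -97.]
 [  -4.    1.   27.]
 [   8.   22.   30.]]
```

View pics/s1c.png

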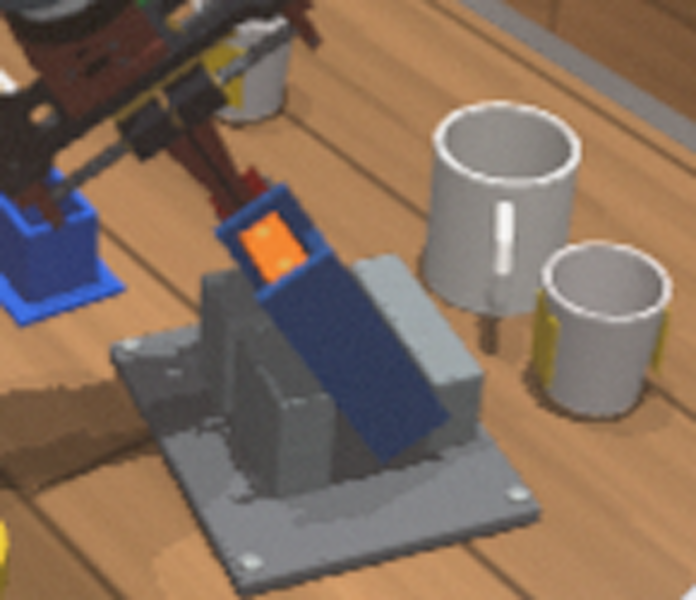

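The fingertips hold the cap pressed at (245,190), and the orange pack top at (272,247) has risen about 27 mm. Press the remaining 7 mm or so.

Call:
arm_command:
  series:
    - {"offset": [0.045, -0.012, -0.07], "turn": [0, 0, 0]}
    - {"offset": [0.045, -0.012, -0.07], "turn": [0, 0, 0]}
    - {"offset": [0.045, -0.012, -0.07], "turn": [0, 0, 0]}
    - {"offset": [0.03, -0.01, -0.05], "turn": [0, 0, 0]}
    - {"offset": [0, 0, 0], "turn": [0, 0, 0]}
    - {"offset": [0, 0, 0], "turn": [0, 0, 0]}

```text
clock: 5.65
ee_pos: [0.5624, -0.2017, 0.1356]
eef_rot: [0.035, 0.958, -0.13, 0.254]
contact_force: [-29.1, 10.1, 19.9]
grip_width: 0.0004
```

```bash
python3 chk.py
```

```text
t 5.65 tcp [ 0.5624 -0.2017  0.1356] in slot mm [-2.9 62.9  8.2] F slot [-16.7   2.   32.6] w 0.0004059629761501825
turn to slot (shares) [-0.   -0.04 -0.01]
```

Ejector fully pressed: z is 8.2 mm and the force shows the end stop. Retract, then open and go over the pack.

Call:
arm_command:
  series:
    - {"offset": [-0.2, 0.055, 0.36], "turn": [0, 0, 0]}
    - {"offset": [-0.3, 0.08, 0.54], "turn": [0, 0, 0]}
    - {"offset": [-0.4, 0.11, 0.72], "turn": [0, 0, 0]}
    - {"offset": [-0.4, 0.11, 0.72], "turn": [0, 0, 0]}
    - {"offset": [-0.4, 0.11, 0.72], "turn": [0, 0, 0]}
    - {"offset": [0, 0, 0], "turn": [0, 0, 0]}

```text
clock: 6.25
ee_pos: [0.514, -0.1887, 0.2298]
eef_rot: [0.036, 0.956, -0.13, 0.259]
contact_force: [-0.4, -0.4, 0.7]
grip_width: 0.0003
```

Call:
arm_command:
  series:
    - {"offset": [-0.16, -0.68, 0.017], "turn": [0, 0, 0]}
    - {"offset": [-0.16, -0.68, 0.017], "turn": [0, 0, 0]}
    - {"offset": [-0.16, -0.68, 0.017], "turn": [0, 0, 0]}
    - {"offset": [0, 0, 0], "turn": [0, 0, 0]}
    - {"offset": [0, 0, 0], "turn": [0, 0, 0]}
  hand: -0.4

```text
clock: 6.75
ee_pos: [0.499, -0.2495, 0.2252]
eef_rot: [0.034, 0.957, -0.131, 0.255]
contact_force: [-0.1, 0.2, -0.5]
grip_width: 0.0368
```

```bash
python3 chk.py
python3 - <<'E'
from h import *
b,_=snap('wrist','w3');
cv2.imwrite('pics/w3b.png',cv2.resize(b,(640,480)))
z=load('w3')
P=cloud(z);im=z['im'].astype(int);B,G,R=im[...,0],im[...,1],im[...,2]
y=np.radians(-15.5);xd=np.array([np.cos(y),np.sin(y),0]);yd=np.array([-np.sin(y),np.cos(y),0]);zs=-.5*xd+np.array([0,0,.866]);xs=.866*xd+np.array([0,0,.5])
S=np.c_[xs,yd,zs]; M=np.array([.552,-.264,.130]);Q=(P-M)@S*1000
for m in((R>100)&(G<60)&(B<60),(R>150)&(G>60)&(B<90)&(R-B>80)&(abs(R-G)>40)):
    m=m&(abs(Q)<100).all(-1)&(P[...,2]>.12); q=Q[m]; print(m.sum(),np.percentile(q,[2,50,98],0).round(1))
E
```

```text
t 6.75 tcp [ 0.499  -0.2495  0.2252] in slot mm [  0.   -0.2 110. ] F slot [-0.4  0.1 -0.4] w 0.0368075707941757
turn to slot (shares) [-0.01 -0.02  0.  ]
54 [[-15.2 -10.5  32.3]
 [-14.8  58.2  40.6]
 [-12.3  76.   41.9]]
2630 [[-14.  -20.2  32.6]
 [ -1.7  58.5  41. ]
 [ 12.8  76.7  42.7]]
```

View pics/w3b.png

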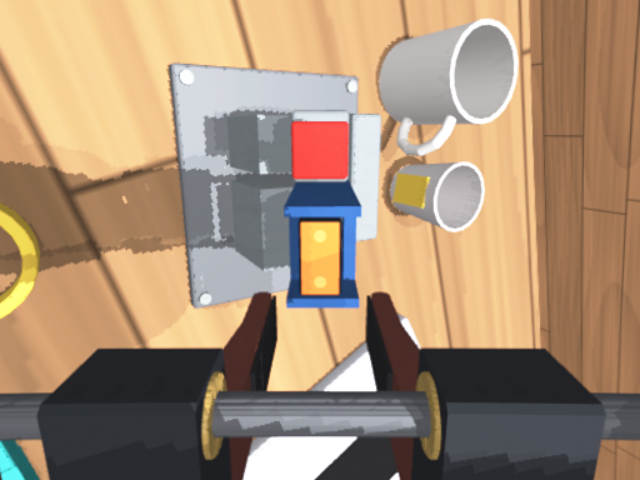

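Seen from the wrist, the ejector is back out (red cap at (320,150)). The pack's orange top at (320,258) stands 33 mm proud, centred between the fingers. Descending.

Call:
arm_command:
  series:
    - {"offset": [0, 0, 0], "turn": [0, 0, 0]}
    - {"offset": [0, 0, 0], "turn": [0, 0, 0]}
    - {"offset": [0.284, -0.079, -0.51], "turn": [0, 0, 0]}
    - {"offset": [0.284, -0.079, -0.51], "turn": [0, 0, 0]}
    - {"offset": [0.284, -0.079, -0.51], "turn": [0, 0, 0]}
    - {"offset": [0.284, -0.079, -0.51], "turn": [0, 0, 0]}
    - {"offset": [0.284, -0.079, -0.51], "turn": [0, 0, 0]}
    - {"offset": [0.12, -0.035, -0.22], "turn": [0, 0, 0]}
    - {"offset": [0, 0, 0], "turn": [0, 0, 0]}
    - {"offset": [0, 0, 0], "turn": [0, 0, 0]}

```text
clock: 7.8
ee_pos: [0.5454, -0.2621, 0.1448]
eef_rot: [0.035, 0.957, -0.13, 0.257]
contact_force: [0.6, -0.8, 0.2]
grip_width: 0.0617
```

```bash
python3 chk.py
```

```text
t 7.8 tcp [ 0.5454 -0.2621  0.1448] in slot mm [ 1.4  0.  16.3] F slot [ 0.8 -0.6 -0.2] w 0.06171796183958818
turn to slot (shares) [ 0.    0.   -0.01]
```

Another 11 mm down, then grip at 35 N.

Call:
arm_command:
  series:
    - {"offset": [0.08, -0.02, -0.165], "turn": [0, 0, 0]}
    - {"offset": [0.08, -0.02, -0.165], "turn": [0, 0, 0]}
    - {"offset": [0, 0, 0], "turn": [0, 0, 0]}

```text
clock: 8.1
ee_pos: [0.5498, -0.2634, 0.1333]
eef_rot: [0.035, 0.957, -0.13, 0.256]
contact_force: [0.5, -0.6, -0.5]
grip_width: 0.0619
```

Call:
arm_command:
  series:
    - {"offset": [0, 0, 0], "turn": [0, 0, 0]}
    - {"offset": [0, 0, 0], "turn": [0, 0, 0]}
    - {"offset": [0, 0, 0], "turn": [0, 0, 0]}
    - {"offset": [0, 0, 0], "turn": [0, 0, 0]}
    - {"offset": [0, 0, 0], "turn": [0, 0, 0]}
    - {"offset": [0, 0, 0], "turn": [0, 0, 0]}
  hand: 1
  force: 35

```text
clock: 8.7
ee_pos: [0.5496, -0.2634, 0.1337]
eef_rot: [0.035, 0.957, -0.13, 0.256]
contact_force: [-3.7, 0.8, 1.1]
grip_width: 0.0248
```

```bash
python3 chk.py
```

```text
t 8.7 tcp [ 0.5496 -0.2634  0.1337] in slot mm [-0.3 -0.   4.4] F slot [-2.7 -0.2  2.8] w 0.02477988820126197
turn to slot (shares) [-0.   -0.02 -0.01]
```

Call:
arm_command:
  series:
    - {"offset": [-0.1, 0.028, 0.18], "turn": [0, 0, 0]}
    - {"offset": [-0.16, 0.0445, 0.289], "turn": [0, 0, 0]}
    - {"offset": [-0.16, 0.0445, 0.289], "turn": [0, 0, 0]}
    - {"offset": [-0.16, 0.0445, 0.289], "turn": [0, 0, 0]}
    - {"offset": [-0.16, 0.0445, 0.289], "turn": [0, 0, 0]}
    - {"offset": [-0.16, 0.0445, 0.289], "turn": [0, 0, 0]}
    - {"offset": [-0.16, 0.0445, 0.289], "turn": [0, 0, 0]}
    - {"offset": [-0.16, 0.0445, 0.289], "turn": [0, 0, 0]}
    - {"offset": [-0.16, 0.0445, 0.289], "turn": [0, 0, 0]}
    - {"offset": [-0.16, 0.0445, 0.289], "turn": [0, 0, 0]}
    - {"offset": [-0.16, 0.0445, 0.289], "turn": [0, 0, 0]}
    - {"offset": [0, 0, 0], "turn": [0, 0, 0]}

```text
clock: 9.9
ee_pos: [0.499, -0.2496, 0.2286]
eef_rot: [0.036, 0.957, -0.13, 0.257]
contact_force: [0.2, 0.5, -1.0]
grip_width: 0.025
```

```bash
python3 chk.py
python3 - <<'E'
from h import *
b,_=snap('side','s2');
cv2.imwrite('pics/s2c.png',cv2.resize(b[90:295,220:400],(527,600),interpolation=cv2.INTER_CUBIC))
E
```

```text
t 9.9 tcp [ 0.499  -0.2496  0.2286] in slot mm [  1.7  -0.2 112.8] F slot [-0.4  0.6 -0.9] w 0.025022324195661017
turn to slot (shares) [ 0.02  0.02 -0.  ]
```

View pics/s2c.png

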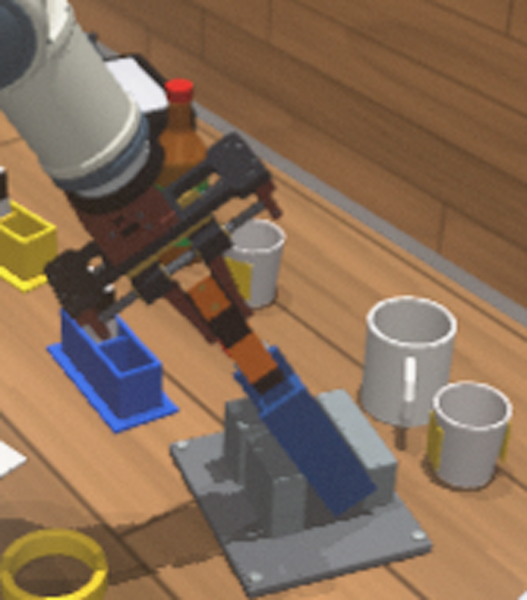

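The pack is drawn clear: its foot at (262,385) is above the slot mouth at (270,400). Lift, set it upright, and carry it over the crate.

Call:
arm_command:
  series:
    - {"offset": [-0.3, 0.08, 0.58], "turn": [0, 0, 0]}
    - {"offset": [-0.3, 0.08, 0.58], "turn": [0, 0, 0]}
    - {"offset": [-0.3, 0.08, 0.58], "turn": [0, 0, 0]}
    - {"offset": [0.2, 0.6, 0], "turn": [0.194, 0.7, 0]}
    - {"offset": [0.2, 0.86, 0], "turn": [0.194, 0.7, 0]}
    - {"offset": [0.2, 0.86, 0], "turn": [0.194, 0.7, 0]}
    - {"offset": [0.2, 0.86, 0], "turn": [0.194, 0.7, 0]}
    - {"offset": [0.2, 0.86, 0], "turn": [0.194, 0.7, 0]}
    - {"offset": [0.2, 0.86, 0], "turn": [0.194, 0.7, 0]}
    - {"offset": [0.2, 0.86, 0], "turn": [0, 0, 0.28]}
    - {"offset": [0.2, 0.86, 0], "turn": [0, 0, 0.28]}
    - {"offset": [0.2, 0.86, 0], "turn": [0, 0, 0.28]}

```text
clock: 11.15
ee_pos: [0.5267, -0.0165, 0.2773]
eef_rot: [-0.0, 0.997, -0.084, -0.001]
contact_force: [0.3, -0.3, -2.4]
grip_width: 0.0247
```

Call:
arm_command:
  series:
    - {"offset": [0.2, 0.86, 0], "turn": [0, 0, 0.28]}
    - {"offset": [0.2, 0.86, 0], "turn": [0, 0, 0.28]}
    - {"offset": [0.2, 0.86, 0], "turn": [0, 0, 0.28]}
    - {"offset": [0.2, 0.86, 0], "turn": [0, 0, 0.28]}
    - {"offset": [0.2, 0.86, 0], "turn": [0, 0, 0.28]}
    - {"offset": [0.2, 0.86, 0], "turn": [0, 0, 0.28]}
    - {"offset": [0.2, 0.86, 0], "turn": [0, 0, 0.28]}
    - {"offset": [0.2, 0.6, 0], "turn": [0, 0, 0.28]}
    - {"offset": [0.1, 0.3, 0], "turn": [0, 0, 0.28]}
    - {"offset": [0, 0, 0], "turn": [0, 0, 0]}
    - {"offset": [0, 0, 0], "turn": [0, 0, 0]}

```text
clock: 12.25
ee_pos: [0.577, 0.1894, 0.278]
eef_rot: [0.0, 0.998, 0.066, -0.0]
contact_force: [-0.2, 0.4, -1.9]
grip_width: 0.025
```

```bash
cat > chk2.py <<'E'
from h import *
from scipy.spatial.transform import Rotation as Ro
s=state();R=Ro.from_quat(s['eef_rot'],scalar_first=True).as_matrix();p=s['ee_pos']
y=np.radians(8);T=np.array([[np.cos(y),np.sin(y),0],[np.sin(y),-np.cos(y),0],[0,0,-1]])
print('t',s['clock'],p.round(4),'to bay',(np.array([.577,.2248,0])-p).round(4),'turn',(Ro.from_matrix(T@R.T).as_rotvec()/.12).round(2),'F',s['contact_force'].round(1),s['grip_width'])
E
python3 chk2.py
python3 - <<'E'
from h import *
b,_=snap('wrist','w4');a,_=snap('side','s3')
cv2.imwrite('pics/w4b.png',np.hstack([cv2.resize(b[:,100:412],(390,480)),cv2.resize(a[40:200,150:280],(390,480))]))
E
```

```text
t 12.25 [0.577  0.1894 0.278 ] to bay [-0.      0.0354 -0.278 ] turn [ 0.   -0.    0.06] F [-0.2  0.4 -1.9] 0.02497361420904626
```

View pics/w4b.png

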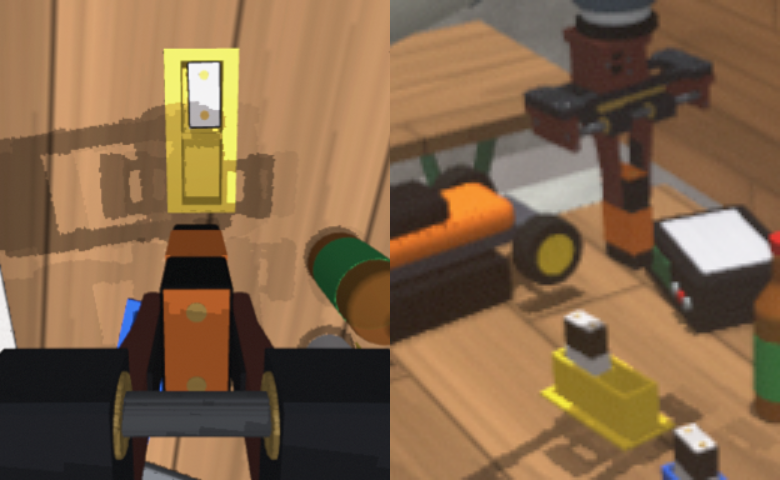

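The pack hangs upright between the fingers, sockets up, and the bay opening at (203,165) is in line with it. I'll re-measure the crate and the held pack from this still view.

Run:
```python
from h import *
z=load('w4');P=cloud(z);im=z['im'].astype(int);B,G,R=im[...,0],im[...,1],im[...,2]
m=((G-B>50)&(R-B>60)&(abs(R-G)<45)); m[180:]=0;m[:20]=0;m[:,:200]=0;m[:,310:]=0
q=P[m]; h=q[(q[:,2]>.049)&(q[:,2]<.062)]
c,s,a=cv2.minAreaRect((h[:,:2]*1000).astype(np.float32)); print('rim',len(h),c,s,a)
f=q[(q[:,2]>-.008)&(q[:,2]<.012)]
c,s,a=cv2.minAreaRect((f[:,:2]*1000).astype(np.float32)); print('foot',len(f),c,s,a)
# held pack, top orange face and front face
p=P[180:320,200:310].reshape(-1,3); p=p[(p[:,2]>.2)&(p[:,2]<.33)&(abs(p[:,0]-.577)<.03)]
t=p[(p[:,2]>.295)]; print('all',np.percentile(p,[1,50,99],0).round(4))
o=(R-B>60)&(R-G>40)&(P[...,2]>.2)&(abs(P[...,0]-.577)<.016)&(P[...,1]<.23); o[:,:200]=0
q=P[o]; top=q[q[:,2]>np.percentile(q[:,2],98)-.006]; print('top',len(top),np.percentile(top,[1,50,99],0).round(4))
fr=q[q[:,1]>np.percentile(q[:,1],98)-.006]; print('front',np.percentile(fr,[1,50,99],0).round(4))
```

```text
rim 1557 (572.7706298828125, 256.9864501953125) (45.9607048034668, 130.29432678222656) 7.783182621002197
foot 4066 (573.3077392578125, 256.82391357421875) (72.81981658935547, 158.22598266601562) 7.880388259887695
all [[0.5554 0.1747 0.2233]
 [0.5756 0.2007 0.3067]
 [0.5959 0.2151 0.3286]]
top 3890 [[0.5647 0.1741 0.3057]
 [0.5768 0.194  0.307 ]
 [0.589  0.2124 0.3083]]
front [[0.5615 0.2092 0.2297]
 [0.5748 0.2131 0.2645]
 [0.5863 0.2155 0.3081]]
```

Call:
arm_command:
  series:
    - {"offset": [0, 0.6, 0], "turn": [0, 0, 0.04]}
    - {"offset": [0, 0.6, 0], "turn": [0, 0, 0]}
    - {"offset": [0, 0, 0], "turn": [0, 0, 0]}
    - {"offset": [0, 0, -0.7], "turn": [0, 0, 0]}
    - {"offset": [0, 0, -0.7], "turn": [0, 0, 0]}
    - {"offset": [0, 0, -0.7], "turn": [0, 0, 0]}
    - {"offset": [0, 0, -0.7], "turn": [0, 0, 0]}
    - {"offset": [0, 0, -0.7], "turn": [0, 0, 0]}
    - {"offset": [0, 0, -0.7], "turn": [0, 0, 0]}
    - {"offset": [0, 0, 0], "turn": [0, 0, 0]}

```text
clock: 13.35
ee_pos: [0.5753, 0.2257, 0.1483]
eef_rot: [0.001, 0.998, 0.069, -0.003]
contact_force: [-1.1, 0.4, -2.2]
grip_width: 0.0246
```

```bash
python3 chk2.py
```

```text
t 13.35 [0.5753 0.2257 0.1483] to bay [ 0.0017 -0.0009 -0.1483] turn [ 0.02 -0.05  0.01] F [-1.1  0.4 -2.2] 0.024635797352499347
```

Call:
arm_command:
  series:
    - {"offset": [0.06, 0, -0.4], "turn": [0, 0, 0]}
    - {"offset": [0, 0, -0.4], "turn": [0, 0, 0]}
    - {"offset": [0, 0, -0.4], "turn": [0, 0, 0]}
    - {"offset": [0, 0, -0.4], "turn": [0, 0, 0]}
    - {"offset": [0, 0, -0.4], "turn": [0, 0, 0]}
    - {"offset": [0, 0, 0], "turn": [0, 0, 0]}

```text
clock: 13.95
ee_pos: [0.5776, 0.2255, 0.0895]
eef_rot: [0.001, 0.998, 0.069, -0.002]
contact_force: [-0.6, 0.2, -2.5]
grip_width: 0.0249
```

```bash
python3 chk2.py
```

```text
t 13.95 [0.5776 0.2255 0.0895] to bay [-0.0006 -0.0007 -0.0895] turn [ 0.01 -0.03  0.01] F [-0.6  0.2 -2.5] 0.024868770026517707
```

In the bay with no contact. The last 18 mm go gently, until the floor is felt.

Call:
arm_command:
  series:
    - {"offset": [0, 0, -0.15], "turn": [0, 0, 0]}
    - {"offset": [0, 0, -0.15], "turn": [0, 0, 0]}
    - {"offset": [0, 0, -0.12], "turn": [0, 0, 0]}
    - {"offset": [0, 0, -0.08], "turn": [0, 0, 0]}
    - {"offset": [0, 0, 0], "turn": [0, 0, 0]}
    - {"offset": [0, 0, 0], "turn": [0, 0, 0]}

```text
clock: 14.55
ee_pos: [0.5789, 0.2259, 0.0775]
eef_rot: [-0.0, 0.998, 0.069, 0.0]
contact_force: [0.3, 0.2, -2.2]
grip_width: 0.0248
```

```bash
python3 chk2.py
```

```text
t 14.55 [0.5789 0.2259 0.0775] to bay [-0.0019 -0.0011 -0.0775] turn [-0.    0.    0.01] F [ 0.3  0.2 -2.2] 0.024825227817081054
```

Call:
arm_command:
  series:
    - {"offset": [-0.05, 0, -0.08], "turn": [0, 0, 0]}
    - {"offset": [0, 0, -0.07], "turn": [0, 0, 0]}
    - {"offset": [0, 0, 0], "turn": [0, 0, 0]}
    - {"offset": [0, 0, 0], "turn": [0, 0, 0]}

```text
clock: 14.95
ee_pos: [0.5772, 0.2259, 0.0728]
eef_rot: [0.0, 0.998, 0.069, -0.0]
contact_force: [1.2, 0.1, -1.5]
grip_width: 0.025
```

```bash
python3 chk2.py
```

```text
t 14.95 [0.5772 0.2259 0.0728] to bay [-0.0002 -0.0011 -0.0728] turn [ 0.   -0.    0.01] F [ 1.2  0.1 -1.5] 0.024985076250097032
```

Call:
arm_command:
  series:
    - {"offset": [0, 0, -0.06], "turn": [0, 0, 0]}
    - {"offset": [0, 0, -0.06], "turn": [0, 0, 0]}
    - {"offset": [0, 0, 0], "turn": [0, 0, 0]}
    - {"offset": [0, 0, 0], "turn": [0, 0, 0]}

```text
clock: 15.35
ee_pos: [0.5776, 0.226, 0.0714]
eef_rot: [-0.0, 0.998, 0.069, 0.001]
contact_force: [-2.8, -0.4, 6.3]
grip_width: 0.0247
```

```bash
python3 chk2.py
```

```text
t 15.35 [0.5776 0.226  0.0714] to bay [-0.0006 -0.0012 -0.0714] turn [-0.    0.01  0.01] F [-2.8 -0.4  6.3] 0.024696264835492785
```

Floor felt (an 8 N change). Open, then rise straight up.

Call:
arm_command:
  series:
    - {"offset": [0, 0, 0], "turn": [0, 0, 0]}
    - {"offset": [0, 0, 0], "turn": [0, 0, 0]}
    - {"offset": [0, 0, 0], "turn": [0, 0, 0]}
    - {"offset": [0, 0, 0], "turn": [0, 0, 0]}
    - {"offset": [0, 0, 0], "turn": [0, 0, 0]}
    - {"offset": [0, 0, 0], "turn": [0, 0, 0]}
  hand: -0.14

```text
clock: 15.95
ee_pos: [0.5773, 0.2259, 0.0691]
eef_rot: [0.0, 0.998, 0.069, -0.0]
contact_force: [1.0, 0.1, -0.4]
grip_width: 0.0501
```

Call:
arm_command:
  series:
    - {"offset": [0, 0, 0.2], "turn": [0, 0, 0]}
    - {"offset": [0, 0, 0.4], "turn": [0, 0, 0]}
    - {"offset": [0, 0, 0.7], "turn": [0, 0, 0]}
    - {"offset": [0, 0, 0.8], "turn": [0, 0, 0]}
    - {"offset": [0, 0, 0.8], "turn": [0, 0, 0]}
    - {"offset": [0, 0, 0.8], "turn": [0, 0, 0]}
    - {"offset": [-0.5, -0.5, 0.8], "turn": [0, 0, 0]}
    - {"offset": [-0.5, -0.5, 0.8], "turn": [0, 0, 0]}
    - {"offset": [-0.5, -0.5, 0.5], "turn": [0, 0, 0]}
    - {"offset": [0, 0, 0], "turn": [0, 0, 0]}
    - {"offset": [0, 0, 0], "turn": [0, 0, 0]}

```text
clock: 17.05
ee_pos: [0.5326, 0.1811, 0.2443]
eef_rot: [-0.0, 0.998, 0.069, 0.001]
contact_force: [0.2, -0.7, -0.5]
grip_width: 0.0503
```

```bash
python3 chk2.py
python3 - <<'E'
from h import *
b,_=snap('wrist','w5');a,_=snap('side','s4')
cv2.imwrite('pics/fin.png',np.hstack([cv2.resize(b[:,130:442],(390,480)),cv2.resize(a[100:300,200:400],(400,480))]))
z=load('w5');P=cloud(z);im=z['im'].astype(int);B,G,R=im[...,0],im[...,1],im[...,2]
o=(R-B>60)&(R-G>40)&(abs(P[...,2]-.101)<.008)&(abs(P[...,0]-.577)<.04)&(abs(P[...,1]-.226)<.05)
q=P[o];c,s,an=cv2.minAreaRect((q[:,:2]*1000).astype(np.float32));print('top face',len(q),c,s,an,np.percentile(q[:,2],[2,50,98]))
E
```

```text
t 17.05 [0.5326 0.1811 0.2443] to bay [ 0.0444  0.0437 -0.2443] turn [-0.01  0.02  0.02] F [ 0.2 -0.7 -0.5] 0.05025193398891837
top face 1216 (577.8707885742188, 226.47718811035156) (22.889436721801758, 44.48344421386719) 8.021013259887695 [0.09885217 0.10034344 0.10197166]
```

View pics/fin.png

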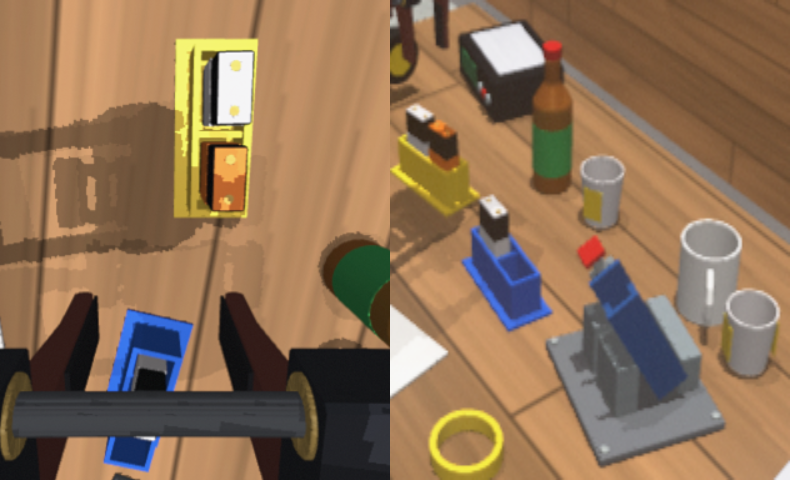

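The pack stands in the bay: its top is at (0.578,0.2265,0.100), level, at 8° yaw. The ejector is out (red cap at (592,250)), and everything else looks undisturbed.

```bash
python3 -c "
from workcell import hand_in; print(hand_in())"
```

```text
the job is handed in; nothing more can be done
None
```

The orange-labelled pack is out of the dock and standing upright, sockets up, on the floor of the yellow crate's empty bay. I handed the job in at about 17 s of the 56 s allowed, and no verdict was reported.

- **Ejector:** I pressed the slide to its end stop, which showed as a force of about 33 N with the tip at 8 mm above the mouth. The pack rose about 33 mm. In the final picture the red cap is back out.
- **Pack:** I drew it out along the leaning axis, turned it upright, and lowered it until I felt the floor, then opened the fingers.
- **Last checks:** The pack's top face is about 1 mm from the bay's centre in both directions, level, at the crate's 8° yaw. It reads 100 mm above the table against 101 mm expected. The fingers are clear, and the other packs, bottle, mug and cups look unmoved.
- **Disagreement:** The first press showed only 3.5 N, which looked too low. A picture showed the pack had risen about 27 mm, so I pressed on to the stop. The slot's two position estimates, from the pack's label and from the red cap, differed by about 4 mm. I used a value in between and it fitted. No check failed.

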